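# Close the tile-saw pump housing with the passed cover

### The arm

A 6-joint arm with a two-finger parallel gripper is mounted at the origin on the work surface. World frame = base frame: x ahead of the robot, y to its left, z up, the work surface at z = 0. Lengths are in m, angles in rad, forces in N, time in s.
With the tool pointing down it reaches from about 0.425 to 0.925 m from the base axis. Payload 12.5 kg.
Tool frame: the origin (TCP) lies at the very end of the fingers, on their centre line; the grasp point (between the pads) lies grip_depth behind it (grip_depth is the distance from the TCP to the grasp point, in m); z points along the fingers, y is the direction in which the jaws open and shut (so a half turn about z gives the same grasp; the last joint's range is limited). The gripper opens to 85 mm and grips with 20 to 120 N. Pads are 22 mm wide; open, the fingers measure 114 mm over their backs; the gripper's body (76 mm by 85 mm) begins 54 mm behind the grasp point. The pads swing forward as they close: fully open they stand 13 mm farther back than shut.
Start: joints at [-1.236, 0.491, 1.559, -0, 1.092, -0.106], TCP at [0.267, -0.565, 0.231] pointing down, gripper open.
Joint ranges: [-3.1, 3.1], [-0.84, 2.19], [0.05, 2.79], [-1.13, 4.28], [0.06, 2.93], [-2.69, 2.69]. Speed limits (rad/s): [2.22, 2.22, 2.79, 3.14, 3.14, 3.14].

### API

Orientations are given as a unit quaternion [x, y, z, w].
In Python, from rig import * gives the robot as it stands. The module is installed in compiled form; this text tells all that it offers.
- The arm moves only by the tool apply_moves, never from a script. Its argument "deltas" is a list of rows, each an object of numbers: "dx", "dy", "dz": the shift along the tool's x, y, z in mm; "wx", "wy", "wz": the turn, a rotation vector about the tool's x, y, z in degrees; "claw": the opening in per cent of the stroke, from 0 (shut) to 100 (fully open). In form: [{"dx": .., "dy": .., "dz": .., "wx": .., "wy": .., "wz": .., "claw": ..}, ...]. A call has 1 to 10 rows; each row is the pose to reach, as a shift and turn from the pose commanded when the call began, along the tool's axes at that moment; what a row does not reach only later rows make up. A row lasts 1/12 s, in which the tool goes at most 41.7 mm and 7.16 degrees, less where a joint would pass 70% of its speed; a pose out of reach is approached as far as the arm can. A call with a gripper value outside its range is refused whole. The fingers move at their own pace and stop on an object; "grip_force" is the grip in N (left out, the last holds). Time passes only in rows, so rows that repeat a pose let the fingers close. It gives the time, the measured TCP pose, the force and the opening at its end, in the units of the state.
- get_obs(): the state, without advancing time (a new reading comes with each control period).
- camera(name): name is "scene" or "side" or "wrist"; returns a dict with "color" (420x560x3 uint8, red, green, blue), "camera_matrix" (3x3 intrinsics, pixels), "dist" ([k1, k2, p1, p2, k3] as OpenCV has them; the pictures are not rectified), "rvec" (rotation vector, rad) and "tvec" (3), from world to camera coordinates, as OpenCV has them; the wrist camera has in their place "T_tool_cam" (4x4, takes a point from camera to tool coordinates, whose origin is the TCP and whose axes are the flange's). Camera axes: x right, y down, z forward; pixel columns grow to the right and rows downward; lengths in m; the calibration is good to about 2 mm. A picture is of the moment at which its call begins: read the wrist's pose just before it. There is no depth.
- close_job(): hands the job in, once; it reports no verdict.
The state is a dict: "t": time; "joint_pos": joint angles; "joint_vel": joint speeds; "joint_torque": joint torques, N m; "tcp_pos": TCP position; "ee_rot": TCP orientation; "ft_force": force on the tool from outside, world axes, zero at the start; "ft_torque": the same for the moment, N m; "width": opening from 0.0 (shut) to 1.0 (fully open).
Only numpy, scipy, OpenCV 4.12 (cv2) and the standard library are available. Lean on these libraries where they do the work, as an engineer would, in place of code of your own. Each camera call takes 0.05 s, during which the arm holds its last target. There are 200 camera calls.

### The job

Set the red-tagged (rejected) pump cover down flat in the red reject tray and let go of it. Then fit the green-tagged (passed) cover on the two dowels of the blue pump body and press it down against its sprung orange seal until the two halves are flush, and finish while still gripping it and holding it pressed shut: do not let go. Do not drop a cover, and leave the tile, the spirit level, the jar and the screwdriver alone.

Things in the scene. Friction and masses are not known exactly. Their poses are not given: they have to be found in the camera images.
- cover_green: passed upper housing half: aluminium plate 124 (x) x 64 (y) x 18 (z) mm, on its middle a grey square neck 30 x 30 mm, its top 56 mm above the underside; two green tags 18 x 46 mm on the plate beside the neck. 12 mm through holes at x = +-46 mm, y = 0. About 0.28 kg. Origin: centre of the underside; z up. A half turn about z makes no difference. Starts flat on the bench. Only the tag colour tells the covers apart
- cover_red: rejected upper housing half: aluminium plate 124 (x) x 64 (y) x 18 (z) mm, on its middle a grey square neck 30 x 30 mm, its top 56 mm above the underside; two red tags 18 x 46 mm on the plate beside the neck. 12 mm through holes at x = +-46 mm, y = 0. About 0.28 kg. Origin: centre of the underside; z up. A half turn about z makes no difference. Starts flat on the bench. Only the tag colour tells the covers apart
- pump_body: fixed blue lower half of the pump housing, block 128 (x) x 68 (y) mm on a dark plate 150 x 84 x 8 mm, brass outlet stub on its +y side; origin: centre of the underside, on the bench; top face (parting face) 40 mm up. Two steel dowels, 10 mm diameter, stand on that face at x = +-46 mm, y = 0, 18 mm high, the upper 6 mm tapering to 4 mm diameter
- seat (a point): centre of the parting face of the blue body, 40 mm above the bench; x along the line of the dowels, z up. A seated cover has its origin here and its x along this x, either way round
- seal (a joint): travel of the orange round sprung seal (46 mm diameter) in the middle of the parting face: 0 = up, its top 5 mm above the face; 0.005 m = flush with it. It pushes up with 6.4 N at 0 and 10.4 N at 0.005, more than a cover weighs, so an unheld cover stays open by about 4 to 5 mm
- reject_tray_in (a point): centre of the inner floor (5 mm above the bench) of the fixed, shallow red reject tray: outside 150 (x) x 190 (y) x 22 (z) mm, walls 5 mm. A cover fits with its length along the tray's y, some 28 mm free at each end and 38 mm at each side
- tile: loose green tile 100 x 100 x 8 mm, origin at the centre of its underside; leave alone
- level: yellow spirit level 22 x 230 x 45 mm standing on edge, origin at the centre of its underside, length along y; leave alone
- jar: glass jar with black cap, 60 mm diameter, 80 mm high, origin at the centre of its underside; leave alone
- driver: screwdriver lying on the bench, about 200 mm long, along its x; leave alone
Mind the look-alikes: they are no part of the job. Leave any pink look-alike of the cover_red alone.

How it is judged:
On the way, in this order (a step that is already met when the one before it is completed fails the run):
1. the red-tagged cover lies flat in the reject tray, let go (x of cover_red in the frame of reject_tray_in between -0.05 and 0.05 m and y of cover_red in the frame of reject_tray_in between -0.07 and 0.07 m and z of cover_red in the frame of reject_tray_in between -0.003 and 0.005 m and angle between cover_red's own z axis and vertical below 0.1 rad and contact force between cover_red and the arm below 0.05 N and contact force between cover_red and the fingers below 0.05 N and linear speed of cover_red below 0.02 m/s), for 0.2 s.
2. the green-tagged cover is flush on the dowels, the seal pressed in (horizontal distance between cover_green and seat below 0.003 m and z of cover_green in the frame of seat between -0.003 and 0.0015 m and angle between the x axis of cover_green and the x axis of seat, either way round below 0.06 rad and angle between the z axis of cover_green and the z axis of seat, either way round below 0.04 rad and value of joint seal above 0.0035 m), for 0.2 s.
At the end, for the whole second after the job is handed in: Green cover on the dowels: centred within 3 mm, square within 0.06 rad, gap under 1.5 mm, level within 0.04 rad, seal in over 3.5 mm, gripped (over 3 N), bearing on the body with over 5 N. Red cover still, flat on the tray floor, untouched (all of step 1 and all of step 2 and contact force between cover_green and the fingers above 3 N and contact force between cover_green and pump_body above 5 N and linear speed of cover_green below 0.02 m/s); the arm keeps its last pose, push and grip.
It fails at once if the tile, level, jar or screwdriver was moved over 30 mm (distance of any of tile, level, jar, driver from where it was at the start of the episode above 0.03 m).
It fails at once if the red cover was dropped from a height (contact force between cover_red and anything else below 0.01 N and height (world z) of cover_red above 0.04 m).
It fails at once if the green cover was dropped from a height (contact force between cover_green and anything else below 0.01 N and height (world z) of cover_green above 0.075 m).
It also fails if it takes over 54 s, if anything falls off the work surface, if the arm or the gripper's body presses on something with over 40 N, if the wrist force passes 120 N, or if a joint passes its speed limit or range.

## Working session

There is one attempt and no reset: what is moved stays moved. The work goes in short steps, Python scripts to look and compute and a tool call to move; the robot and the scene stay as the last step left them, time stands still between calls to the robot, and variables do not carry over. Pictures are saved under pics/ and viewed, about 8 in all and at most 12, crops included, and the job is handed in when it is done.

Besides the shell and the picture viewer there is one more tool, called after ">>>" as name([rows], argument=value, ...), one row to a line, values as JSON. apply_moves: Moves the arm, as the interface text tells. Its arguments: {"type":"object","properties":{"deltas":{"type":"array","items":{"type":"object","properties":{"dx":{"type":"number"},"dy":{"type":"number"},"dz":{"type":"number"},"wx":{"type":"number"},"wy":{"type":"number"},"wz":{"type":"number"},"claw":{"type":"number"}}}},"grip_force":{"type":"number"}},"required":["deltas"]}

```bash
mkdir -p pics; python3 - <<'E'
from rig import *
import cv2
o=get_obs(); print({k:o[k] for k in('t','tcp_pos','ee_rot','ft_force','width')})
for n in('scene','side'):
    c=camera(n); cv2.imwrite(f'pics/{n}0.png',c['color'][:,:,::-1]); print(n,c['camera_matrix'],c['dist'],c['rvec'],c['tvec'])
import rig; print([x for x in dir(rig) if x[0]!='_'])
E
```

```text
{'t': 0.0, 'tcp_pos': array([ 0.26662045, -0.56504696,  0.23072251]), 'ee_rot': array([ 9.75807286e-01,  2.18631769e-01, -6.28223940e-05, -5.35568715e-04]), 'ft_force': array([-0.28728647, -0.2661495 , -0.05668836]), 'width': 0.9992201621608979}
scene [[473.46690116   0.         281.05324573]
 [  0.         473.46690116 212.21810803]
 [  0.           0.           1.        ]] [-0.16196106  0.          0.          0.          0.        ] [ 2.35023901  0.89178415 -0.30170684] [-0.40459725 -0.28968592  1.64730486]
side [[411.33439381   0.         284.83885251]
 [  0.         411.33439381 215.82296482]
 [  0.           0.           1.        ]] [0.00769812 0.         0.         0.         0.        ] [ 0.5538217  -2.78207648  0.99801373] [0.52912019 0.24971023 1.16277386]
['Unreachable', 'camera', 'close_job', 'get_obs', 'grip_depth']
```

View pics/scene0.png

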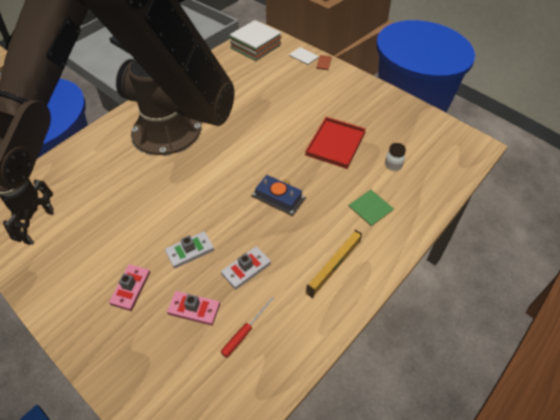

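View pics/side0.png

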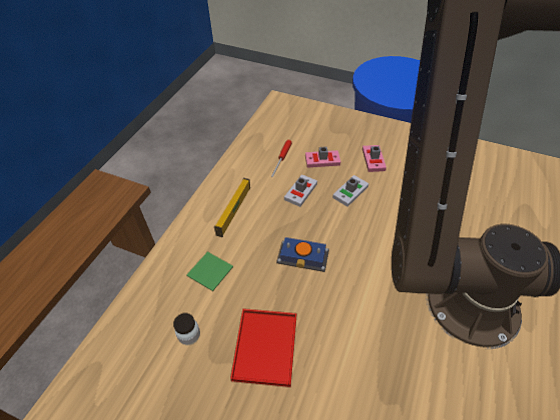

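Scene view: the red-tagged aluminium cover is at about (246,266), the green one at (189,249), and the body at (279,192) with an orange seal. The tray is at (337,142). The pink look-alikes are at (130,286) and (193,306). The side view agrees.

```bash
cat > h.py <<'E'
import numpy as np, cv2
from rig import *
from scipy.spatial.transform import Rotation as R
def pose(c,o=None):
    """world->cam rotation matrix, translation"""
    if 'rvec' in c: return cv2.Rodrigues(np.array(c['rvec'],float))[0],np.array(c['tvec'],float).ravel()
    T=np.eye(4);T[:3,:3]=R.from_quat(o['ee_rot']).as_matrix();T[:3,3]=o['tcp_pos']
    W=np.linalg.inv(T@c['T_tool_cam']);return W[:3,:3],W[:3,3]
def p2w(c,uv,z,o=None):
    Rm,t=pose(c,o)
    n=cv2.undistortPoints(np.array(uv,float).reshape(-1,1,2),c['camera_matrix'],np.array(c['dist'],float)).reshape(-1,2)
    d=np.c_[n,np.ones(len(n))]@Rm; C=-Rm.T@t
    return C+d*((z-C[2])/d[:,2])[:,None]
def w2p(c,X,o=None):
    Rm,t=pose(c,o)
    return cv2.projectPoints(np.array(X,float).reshape(-1,1,3),cv2.Rodrigues(Rm)[0],t,c['camera_matrix'],np.array(c['dist'],float))[0].reshape(-1,2)
def mask(img,col):
    h=cv2.cvtColor(img,cv2.COLOR_RGB2HSV);H,S,V=[h[...,i].astype(int) for i in range(3)]
    m={'red':((H<6)|(H>174))&(S>170)&(V>80),'green':(H>45)&(H<80)&(S>120)&(V>60),'orange':(H>5)&(H<14)&(S>200)&(V>150),
       'blue':(H>100)&(H<130)&(S>90)&(V>20)}[col]
    return m.astype(np.uint8)
def blobs(img,col,amin=8):
    n,l,s,ce=cv2.connectedComponentsWithStats(mask(img,col))
    return [(s[i,4],ce[i],l==i) for i in range(1,n) if s[i,4]>=amin]
E
python3 - <<'E'
from h import *
print('gd',grip_depth)
for n in('scene','side'):
    c=camera(n)
    for col,z in(('red',.018),('green',.018),('orange',.045),('blue',.04)):
        for a,ce,m in blobs(c['color'],col):
            w=p2w(c,ce,z)[0]
            if abs(w[1])<1 and 0.2<w[0]<1.2:
                ys,xs=np.nonzero(m);P=p2w(c,np.c_[xs,ys],z)[:,:2]
                r=cv2.minAreaRect((P*1000).astype(np.float32))
                print(n,col,a,ce.round(1),w[:2].round(4),'rect',np.round(r[0]),np.round(r[1]),round(r[2],1))
E
```

```text
gd 0.0187
scene red 1782 [335.5 141.9] [0.4932 0.3297] rect [490. 334.] [148. 199.] 17.0
scene red 33 [254.6 260.8] [ 0.6112 -0.1894] rect [ 609. -189.] [10. 33.] 72.5
scene red 49 [237.4 271. ] [ 0.5986 -0.2441] rect [ 599. -244.] [10. 36.] 84.2
scene red 27 [136.4 277.3] [ 0.407 -0.444] rect [ 406. -445.] [22. 11.] 23.1
scene red 61 [124.5 293.8] [ 0.4229 -0.4983] rect [ 422. -498.] [41. 12.] 26.4
scene red 46 [181.8 305. ] [ 0.5623 -0.4148] rect [ 561. -411.] [12. 39.] 35.3
scene red 67 [202.6 308.5] [ 0.6102 -0.3848] rect [ 610. -385.] [12. 40.] 27.9
scene red 309 [235.7 339.9] [ 0.7345 -0.3888] rect [ 734. -387.] [22. 98.] 4.5
scene green 28 [197.3 243.4] [ 0.4501 -0.256 ] rect [ 450. -257.] [ 9. 33.] 69.3
scene green 28 [179.7 251.8] [ 0.4338 -0.3084] rect [ 433. -308.] [ 7. 33.] 73.1
scene blue 6183 [424.5  59. ] [0.4813 0.9419] rect [449. 961.] [414. 575.] 9.6
scene blue 351 [279.1 191.9] [0.5097 0.026 ] rect [503.  30.] [122.  63.] 10.5
scene blue 235 [ 34.8 414.3] [ 0.5289 -0.8572] rect [ 524. -854.] [73. 34.] 47.4
side red 107 [285.1 148.9] [ 0.7325 -0.3863] rect [ 733. -3
[... 260 characters left out ...]
 36 [375.5 161. ] [ 0.3998 -0.4513] rect [ 400. -451.] [42. 11.] 22.4
side red 10 [308.2 184.6] [ 0.5863 -0.2447] rect [ 587. -244.] [11. 12.] 0.7
side red 36 [296.8 193.1] [ 0.6083 -0.1918] rect [ 608. -192.] [13. 40.] 83.6
side red 4123 [264.5 347.9] [0.4862 0.3461] rect [489. 339.] [149. 194.] 17.1
side green 12 [358.9 185.8] [ 0.4211 -0.3064] rect [ 422. -306.] [12. 13.] 75.5
side green 39 [345.9 192.6] [ 0.4533 -0.2584] rect [ 452. -259.] [15. 42.] 72.6
side orange 105 [302.8 248.2] [0.5009 0.033 ] rect [500.  34.] [42. 40.] 22.5
side blue 3558 [386.8  86.4] [ 0.4718 -0.9029] rect [ 492. -924.] [279. 488.] 6.5
side blue 545 [302.8 250.5] [0.499  0.0375] rect [500.  35.] [128.  67.] 10.7
```

```bash
cat >> h.py <<'E'
def plan(x,y,z,yaw,o=None):
    """deltas from measured pose to tool-down pose with tool x at world angle yaw (deg)"""
    o=o or get_obs(); Rc=R.from_quat(o['ee_rot'])
    a=np.radians(yaw); Rt=R.from_matrix(np.c_[[np.cos(a),np.sin(a),0],[np.sin(a),-np.cos(a),0],[0,0,-1]])
    d=Rc.inv().apply(np.array([x,y,z])-o['tcp_pos'])*1000; w=(Rc.inv()*Rt).as_rotvec(degrees=True)
    X=Rc.as_matrix()[:,0]; print('t',round(o['t'],2),'tcp',o['tcp_pos'].round(4),'yaw',np.degrees(np.arctan2(X[1],X[0])).round(2),'F',np.round(o['ft_force'],1),'w',round(o['width'],3))
    print('d',d.round(1),'w',w.round(2))
E
python3 - <<'E'
from h import *
plan(.604,-.217,.2,77)
c=camera('wrist');print(np.round(c['T_tool_cam'],3),c['camera_matrix'])
E
```

```text
t 0.2 tcp [ 0.2666 -0.5651  0.231 ] yaw 25.25 F [-0.6  0.2 -0.6] w 1.002
d [ 453.7 -170.9   31.1] w [-3.000e-02 -2.000e-02 -5.175e+01]
[[-0.001 -0.95  -0.312  0.079]
 [ 1.    -0.001  0.     0.   ]
 [-0.    -0.312  0.95  -0.144]
 [ 0.     0.     0.     1.   ]] [[346.9258141    0.         276.319409  ]
 [  0.         346.9258141  212.74097386]
 [  0.           0.           1.        ]]
```

>>> apply_moves([
  {"dx":454,"dy":-171,"dz":31,"wz":-51.7,"claw":100},
  {"dx":454,"dy":-171,"dz":31,"wz":-51.7,"claw":100},
  {"dx":454,"dy":-171,"dz":31,"wz":-51.7,"claw":100},
  {"dx":454,"dy":-171,"dz":31,"wz":-51.7,"claw":100},
  {"dx":454,"dy":-171,"dz":31,"wz":-51.7,"claw":100},
  {"dx":454,"dy":-171,"dz":31,"wz":-51.7,"claw":100},
  {"dx":454,"dy":-171,"dz":31,"wz":-51.7,"claw":100},
  {"dx":454,"dy":-171,"dz":31,"wz":-51.7,"claw":100},
  {"dx":454,"dy":-171,"dz":31,"wz":-51.7,"claw":100},
  {"dx":454,"dy":-171,"dz":31,"wz":-51.7,"claw":100},
], grip_force=60)

```text
invalid input
```

>>> apply_moves([
  {"claw":100},
])

```text
invalid input
```

```bash
python3 - <<'E'
from h import *
plan(.604,-.217,.2,77)
E
```

```text
t 0.25 tcp [ 0.2666 -0.5652  0.2311] yaw 25.25 F [-0.6  0.   0.3] w 1.001
d [ 453.7 -171.    31.2] w [-2.000e-02 -1.000e-02 -5.175e+01]
```

>>> apply_moves([
  {"dx":40,"dy":-15,"dz":3,"wx":0,"wy":0,"wz":-5,"claw":100},
], grip_force=60)

```text
t: 0.33
tcp_pos: [0.2929, -0.5389, 0.2283]
ee_rot: [0.966, 0.258, -0.0, 0.001]
ft_force: [0.9, -0.5, 0.1]
width: 1.002
```

```bash
python3 - <<'E'
from h import *
plan(.604,-.217,.2,77)
E
```

```text
t 0.33 tcp [ 0.2929 -0.5389  0.2283] yaw 29.93 F [ 0.9 -0.5  0.1] w 1.002
d [ 430.3 -123.8   27.5] w [  0.06   0.11 -47.07]
```

>>> apply_moves([
  {"dx":430,"dy":-124,"dz":28,"wx":0,"wy":0,"wz":-47,"claw":100},
  {"dx":430,"dy":-124,"dz":28,"wx":0,"wy":0,"wz":-47,"claw":100},
  {"dx":430,"dy":-124,"dz":28,"wx":0,"wy":0,"wz":-47,"claw":100},
  {"dx":430,"dy":-124,"dz":28,"wx":0,"wy":0,"wz":-47,"claw":100},
  {"dx":430,"dy":-124,"dz":28,"wx":0,"wy":0,"wz":-47,"claw":100},
  {"dx":430,"dy":-124,"dz":28,"wx":0,"wy":0,"wz":-47,"claw":100},
  {"dx":430,"dy":-124,"dz":28,"wx":0,"wy":0,"wz":-47,"claw":100},
  {"dx":430,"dy":-124,"dz":28,"wx":0,"wy":0,"wz":-47,"claw":100},
  {"dx":430,"dy":-124,"dz":28,"wx":0,"wy":0,"wz":-47,"claw":100},
  {"dx":430,"dy":-124,"dz":28,"wx":0,"wy":0,"wz":-47,"claw":100},
])

```text
t: 1.17
tcp_pos: [0.5839, -0.2328, 0.2023]
ee_rot: [0.781, 0.624, -0.0, 0.0]
ft_force: [0.7, -0.6, 0.3]
width: 1.003
```

>>> apply_moves([
  {"dx":30,"dy":0,"dz":0,"wx":0,"wy":0,"wz":0,"claw":100},
  {"dx":30,"dy":0,"dz":0,"wx":0,"wy":0,"wz":0,"claw":100},
])

```text
t: 1.33
tcp_pos: [0.5908, -0.2004, 0.2018]
ee_rot: [0.78, 0.626, 0.0, -0.001]
ft_force: [-1.4, -0.4, -0.4]
width: 1.001
```

```bash
python3 - <<'E'
from h import *
o=get_obs();plan(.604,-.217,.2,77,o)
c=camera('wrist');cv2.imwrite('pics/w1.png',c['color'][:,:,::-1])
for a,ce,m in blobs(c['color'],'red',60):
    ys,xs=np.nonzero(m);P=p2w(c,np.c_[xs,ys],.018,o)[:,:2]
    print(a,ce.round(),P.mean(0).round(4),cv2.minAreaRect((P*1000).astype(np.float32)))
E
```

```text
t 1.33 tcp [ 0.5908 -0.2004  0.2018] yaw 77.51 F [-1.4 -0.4 -0.4] w 1.001
d [-13.3  16.5   1.7] w [-0.06 -0.06  0.51]
620 [292. 174.] [ 0.607  -0.1932] ((606.994140625, -193.26467895507812), (13.858505249023438, 42.174320220947266), 82.58616638183594)
250 [295. 231.] [ 0.5977 -0.2509] ((599.5430297851562, -248.23416137695312), (14.331402778625488, 42.57707977294922), 82.04468536376953)
733 [438. 304.] [ 0.7335 -0.3693] ((732.6849975585938, -375.27374267578125), (20.47675323486328, 66.73248291015625), 5.83132266998291)
434 [330. 339.] [ 0.6103 -0.3885] ((610.8316040039062, -388.80401611328125), (15.16837215423584, 43.768890380859375), 28.60033416748047)
233 [287. 361.] [ 0.5565 -0.4075] ((559.1021728515625, -409.57208251953125), (15.251723289489746, 32.866451263427734), 26.62689971923828)
```

View pics/w1.png

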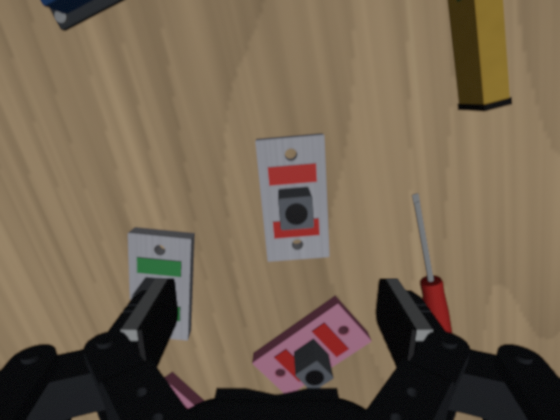

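Wrist view: the red cover is centred near (295,200), with holes at (290,154) and (297,244) and the neck at (296,208). It is about 5° off the earlier yaw estimate. The pink cover and screwdriver are well clear.

```bash
python3 - <<'E'
from h import *
o=get_obs();c=camera('wrist')
P=p2w(c,[[290.5,154.5],[297,244]],.018,o);print(P.round(4),P.mean(0),np.linalg.norm(P[0]-P[1]),np.degrees(np.arctan2(*(P[0]-P[1])[1::-1])))
plan(.6033,-.2207,.10,82.3)
E
```

```text
[[ 0.6088 -0.1769  0.018 ]
 [ 0.5965 -0.268   0.018 ]] [ 0.60266713 -0.22244682  0.018     ] 0.09197840239758016 82.32556804225241
t 1.43 tcp [ 0.5896 -0.2042  0.2022] yaw 77.39 F [-0.2 -0.3 -0.4] w 1.004
d [-13.1  17.  102.2] w [-0.02  0.01 -4.91]
```

>>> apply_moves([
  {"dx":-14.5,"dy":16.5,"dz":40,"wx":0,"wy":0,"wz":-4.9,"claw":100},
  {"dx":-14.5,"dy":16.5,"dz":80,"wx":0,"wy":0,"wz":-4.9,"claw":100},
  {"dx":-14.5,"dy":16.5,"dz":110,"wx":0,"wy":0,"wz":-4.9,"claw":100},
  {"dx":-14.5,"dy":16.5,"dz":110,"wx":0,"wy":0,"wz":-4.9,"claw":100},
])

```text
t: 1.77
tcp_pos: [0.5991, -0.2235, 0.0864]
ee_rot: [0.754, 0.656, -0.002, -0.004]
ft_force: [0.5, 0.1, -0.4]
width: 1.002
```

```bash
python3 - <<'E'
from h import *
o=get_obs();plan(.603,-.222,.027,82.3,o)
E
```

```text
t 1.77 tcp [ 0.5991 -0.2235  0.0864] yaw 82.04 F [ 0.5  0.1 -0.4] w 1.002
d [ 1.9  4.1 59.4] w [-0.51 -0.16 -0.26]
```

>>> apply_moves([
  {"dx":0,"dy":2,"dz":20,"wx":0,"wy":0,"wz":0,"claw":100},
  {"dx":0,"dy":2,"dz":30,"wx":0,"wy":0,"wz":0,"claw":100},
  {"dx":0,"dy":2,"dz":30,"wx":0,"wy":0,"wz":0,"claw":100},
  {"dx":0,"dy":2,"dz":30,"wx":0,"wy":0,"wz":0,"claw":100},
])

```text
t: 2.1
tcp_pos: [0.6043, -0.224, 0.0634]
ee_rot: [0.754, 0.657, 0.0, 0.0]
ft_force: [0.1, -0.1, 0.3]
width: 1.001
```

```bash
python3 - <<'E'
from h import *
o=get_obs();plan(.603,-.222,.027,82.3,o)
E
```

```text
t 2.1 tcp [ 0.6043 -0.224   0.0634] yaw 82.12 F [ 0.1 -0.1  0.3] w 1.001
d [ 1.8 -1.6 36.4] w [ 0.03  0.02 -0.18]
```

>>> apply_moves([
  {"dx":2,"dy":-1.5,"dz":20,"wx":0,"wy":0,"wz":-0.2,"claw":100},
  {"dx":2,"dy":-1.5,"dz":36,"wx":0,"wy":0,"wz":-0.2,"claw":100},
  {"dx":2,"dy":-1.5,"dz":36,"wx":0,"wy":0,"wz":-0.2,"claw":100},
  {"dx":2,"dy":-1.5,"dz":36,"wx":0,"wy":0,"wz":-0.2,"claw":20},
  {"dx":2,"dy":-1.5,"dz":36,"wx":0,"wy":0,"wz":-0.2,"claw":20},
  {"dx":2,"dy":-1.5,"dz":36,"wx":0,"wy":0,"wz":-0.2,"claw":20},
  {"dx":2,"dy":-1.5,"dz":36,"wx":0,"wy":0,"wz":-0.2,"claw":20},
  {"dx":2,"dy":-1.5,"dz":36,"wx":0,"wy":0,"wz":-0.2,"claw":20},
  {"dx":2,"dy":-1.5,"dz":36,"wx":0,"wy":0,"wz":-0.2,"claw":20},
], grip_force=60)

```text
t: 2.85
tcp_pos: [0.6035, -0.2214, 0.0275]
ee_rot: [0.753, 0.658, 0.0, 0.001]
ft_force: [0.4, 0.6, 7.6]
width: 0.342
```

```bash
python3 - <<'E'
from h import *
o=get_obs();plan(.603,-.222,.027,82.3,o)
E
```

```text
t 2.85 tcp [ 0.6035 -0.2214  0.0275] yaw 82.36 F [0.4 0.6 7.6] w 0.342
d [-0.6 -0.4  0.5] w [0.08 0.03 0.06]
```

>>> apply_moves([
  {"dx":0,"dy":0,"dz":0,"wx":0,"wy":0,"wz":0,"claw":0},
  {"dx":0,"dy":0,"dz":-10,"wx":0,"wy":0,"wz":0,"claw":0},
  {"dx":0,"dy":0,"dz":-30,"wx":0,"wy":0,"wz":0,"claw":0},
  {"dx":0,"dy":0,"dz":-65,"wx":0,"wy":0,"wz":0,"claw":0},
  {"dx":0,"dy":0,"dz":-100,"wx":0,"wy":0,"wz":0,"claw":0},
  {"dx":0,"dy":0,"dz":-130,"wx":0,"wy":0,"wz":0,"claw":0},
  {"dx":0,"dy":0,"dz":-130,"wx":0,"wy":0,"wz":0,"claw":0},
])

```text
t: 3.43
tcp_pos: [0.6049, -0.222, 0.1631]
ee_rot: [0.753, 0.658, 0.002, 0.004]
ft_force: [0.6, -0.2, -2.4]
width: 0.34
```

```bash
python3 - <<'E'
from h import *
o=get_obs();plan(.489,.336,.17,107,o)
E
```

```text
t 3.43 tcp [ 0.6049 -0.222   0.1631] yaw 82.37 F [ 0.6 -0.2 -2.4] w 0.34
d [ 537.7 -188.9  -10. ] w [  0.45   0.27 -24.63]
```

>>> apply_moves([
  {"dx":14,"dy":-5,"dz":-4,"wx":0,"wy":0,"wz":-1,"claw":0},
  {"dx":42,"dy":-15,"dz":-8,"wx":0,"wy":0,"wz":-3,"claw":0},
  {"dx":78,"dy":-27,"dz":-12,"wx":0,"wy":0,"wz":-5,"claw":0},
  {"dx":114,"dy":-40,"dz":-12,"wx":0,"wy":0,"wz":-7,"claw":0},
  {"dx":150,"dy":-53,"dz":-12,"wx":0,"wy":0,"wz":-9,"claw":0},
  {"dx":186,"dy":-66,"dz":-12,"wx":0,"wy":0,"wz":-11,"claw":0},
  {"dx":222,"dy":-78,"dz":-12,"wx":0,"wy":0,"wz":-13,"claw":0},
  {"dx":258,"dy":-90,"dz":-12,"wx":0,"wy":0,"wz":-15,"claw":0},
  {"dx":284,"dy":-100,"dz":-12,"wx":0,"wy":0,"wz":-17,"claw":0},
  {"dx":300,"dy":-105,"dz":-12,"wx":0,"wy":0,"wz":-19,"claw":0},
])

```text
t: 4.27
tcp_pos: [0.5367, 0.0932, 0.1676]
ee_rot: [0.632, 0.775, -0.001, -0.001]
ft_force: [1.5, -0.6, -4.4]
width: 0.343
```

```bash
python3 - <<'E'
from h import *
o=get_obs();plan(.489,.336,.17,107,o)
E
```

```text
t 4.27 tcp [0.5367 0.0932 0.1676] yaw 101.6 F [ 1.5 -0.6 -4.4] w 0.343
d [247.4   2.1  -2.2] w [-0.14 -0.05 -5.4 ]
```

>>> apply_moves([
  {"dx":20,"dy":0,"dz":-2,"wx":0,"wy":0,"wz":-2,"claw":0},
  {"dx":50,"dy":0,"dz":-4,"wx":0,"wy":0,"wz":-4,"claw":0},
  {"dx":85,"dy":1,"dz":-4,"wx":0,"wy":0,"wz":-5,"claw":0},
  {"dx":120,"dy":1,"dz":-4,"wx":0,"wy":0,"wz":-5.4,"claw":0},
  {"dx":140,"dy":2,"dz":-4,"wx":0,"wy":0,"wz":-5.4,"claw":0},
  {"dx":150,"dy":2,"dz":-4,"wx":0,"wy":0,"wz":-5.4,"claw":0},
  {"dx":150,"dy":2,"dz":-4,"wx":0,"wy":0,"wz":-5.4,"claw":0},
])

```text
t: 4.85
tcp_pos: [0.5099, 0.2393, 0.1716]
ee_rot: [0.595, 0.803, -0.001, -0.001]
ft_force: [-0.4, -0.9, -3.9]
width: 0.337
```

```bash
python3 - <<'E'
from h import *
o=get_obs();plan(.489,.336,.17,107,o)
c=camera('wrist');cv2.imwrite('pics/w2.png',c['color'][:,:,::-1])
for n in ('wrist','scene','side'):
  if n!='wrist': c=camera(n)
  for a,ce,m in blobs(c['color'],'red',1000):
    ys,xs=np.nonzero(m);P=p2w(c,np.c_[xs,ys],.022,o)[:,:2]
    print(n,a,ce.round(),cv2.minAreaRect((P*1000).astype(np.float32)))
E
```

```text
t 4.85 tcp [0.5099 0.2393 0.1716] yaw 106.92 F [-0.4 -0.9 -3.9] w 0.337
d [98.6  8.1  1.6] w [-0.1  -0.   -0.08]
wrist 10318 [291.  48.] ((493.932373046875, 318.8456115722656), (135.89828491210938, 139.46714782714844), 16.96043586730957)
wrist 1085 [376.  98.] ((556.730224609375, 335.137451171875), (19.299602508544922, 144.7997589111328), 16.645925521850586)
wrist 3288 [276. 212.] ((513.5457763671875, 222.90316772460938), (86.11682891845703, 31.87620735168457), 17.19525146484375)
scene 1335 [339. 146.] ((492.5073547363281, 330.88250732421875), (147.27662658691406, 198.21627807617188), 16.995349884033203)
side 4141 [264. 348.] ((488.0315856933594, 340.20672607421875), (148.63783264160156, 193.73033142089844), 17.11319923400879)
```

View pics/w2.png

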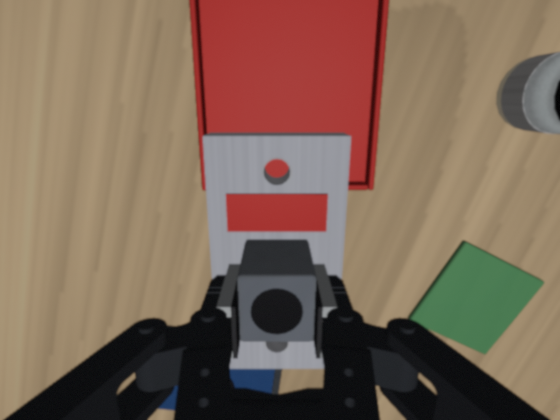

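Wrist view: the cover is held level and square. Its far edge is at row 135, and the red tray lies ahead (cols 195–385), parallel to it. The jar and tile are clear.

>>> apply_moves([
  {"dx":15,"dy":1,"dz":0,"wx":0,"wy":0,"wz":0,"claw":0},
  {"dx":45,"dy":4,"dz":0,"wx":0,"wy":0,"wz":0,"claw":0},
  {"dx":75,"dy":8,"dz":0,"wx":0,"wy":0,"wz":0,"claw":0},
  {"dx":95,"dy":8,"dz":10,"wx":0,"wy":0,"wz":0,"claw":0},
  {"dx":99,"dy":8,"dz":35,"wx":0,"wy":0,"wz":0,"claw":0},
  {"dx":99,"dy":8,"dz":65,"wx":0,"wy":0,"wz":0,"claw":0},
  {"dx":99,"dy":8,"dz":90,"wx":0,"wy":0,"wz":0,"claw":0},
  {"dx":99,"dy":8,"dz":110,"wx":0,"wy":0,"wz":0,"claw":0},
  {"dx":99,"dy":8,"dz":115,"wx":0,"wy":0,"wz":0,"claw":0},
  {"dx":99,"dy":8,"dz":115,"wx":0,"wy":0,"wz":0,"claw":0},
])

```text
t: 5.83
tcp_pos: [0.4903, 0.3334, 0.0561]
ee_rot: [0.597, 0.802, -0.001, -0.001]
ft_force: [-0.2, 0.1, -3.1]
width: 0.34
```

```bash
python3 - <<'E'
from h import *
o=get_obs();plan(.489,.337,.0325,107,o)
E
```

```text
t 5.83 tcp [0.4903 0.3334 0.0561] yaw 106.68 F [-0.2  0.1 -3.1] w 0.34
d [ 3.9 -0.2 23.6] w [-0.16  0.04 -0.32]
```

>>> apply_moves([
  {"dx":3,"dy":0,"dz":10,"wx":0,"wy":0,"wz":0,"claw":0},
  {"dx":3,"dy":0,"dz":17,"wx":0,"wy":0,"wz":0,"claw":0},
  {"dx":3,"dy":0,"dz":21,"wx":0,"wy":0,"wz":0,"claw":0},
  {"dx":3,"dy":0,"dz":23,"wx":0,"wy":0,"wz":0,"claw":0},
  {"dx":3,"dy":0,"dz":23.5,"wx":0,"wy":0,"wz":0,"claw":0},
  {"dx":3,"dy":0,"dz":23.5,"wx":0,"wy":0,"wz":0,"claw":0},
])

```text
t: 6.33
tcp_pos: [0.4896, 0.3375, 0.034]
ee_rot: [0.597, 0.803, 0.0, 0.0]
ft_force: [-0.1, -0.8, -3.5]
width: 0.341
```

>>> apply_moves([
  {"dx":0,"dy":0,"dz":1,"wx":0,"wy":0,"wz":0,"claw":0},
  {"dx":0,"dy":0,"dz":2,"wx":0,"wy":0,"wz":0,"claw":0},
  {"dx":0,"dy":0,"dz":2,"wx":0,"wy":0,"wz":0,"claw":0},
])

```text
t: 6.58
tcp_pos: [0.4897, 0.3376, 0.0325]
ee_rot: [0.597, 0.803, 0.0, 0.0]
ft_force: [-0.2, -0.5, 3.3]
width: 0.341
```

Contact with the tray floor (+3.3 N). Open and rise.

>>> apply_moves([
  {"dx":0,"dy":0,"dz":0,"wx":0,"wy":0,"wz":0,"claw":70},
  {"dx":0,"dy":0,"dz":0,"wx":0,"wy":0,"wz":0,"claw":100},
  {"dx":0,"dy":0,"dz":0,"wx":0,"wy":0,"wz":0,"claw":100},
  {"dx":0,"dy":0,"dz":0,"wx":0,"wy":0,"wz":0,"claw":100},
  {"dx":0,"dy":0,"dz":-20,"wx":0,"wy":0,"wz":0,"claw":100},
  {"dx":0,"dy":0,"dz":-55,"wx":0,"wy":0,"wz":0,"claw":100},
  {"dx":0,"dy":0,"dz":-95,"wx":0,"wy":0,"wz":0,"claw":100},
  {"dx":0,"dy":0,"dz":-135,"wx":0,"wy":0,"wz":0,"claw":100},
  {"dx":0,"dy":0,"dz":-168,"wx":0,"wy":0,"wz":0,"claw":100},
  {"dx":0,"dy":0,"dz":-168,"wx":0,"wy":0,"wz":0,"claw":100},
])

```text
t: 7.42
tcp_pos: [0.4914, 0.3386, 0.2065]
ee_rot: [0.596, 0.803, 0.005, 0.002]
ft_force: [-0.1, -0.2, 1.4]
width: 0.999
```

```bash
python3 - <<'E'
from h import *
o=get_obs();plan(.442,-.282,.2,75,o)
c=camera('wrist');s=camera('side')
cv2.imwrite('pics/w3.png',np.hstack([c['color'][::1,::1],s['color']])[:,:,::-1][::1,::1])
im=cv2.imread('pics/w3.png');cv2.imwrite('pics/w3.png',cv2.resize(im,(800,300)))
X,r=.5,[.5]
# pump features from side/scene
print(p2w(s,[302.8,248.2],.045))
E
```

```text
t 7.42 tcp [0.4914 0.3386 0.2065] yaw 106.77 F [-0.1 -0.2  1.4] w 0.999
d [-580.  -226.4    3.2] w [ 0.52 -0.27 31.76]
[[0.50093279 0.03296293 0.045     ]]
```

View pics/w3.png

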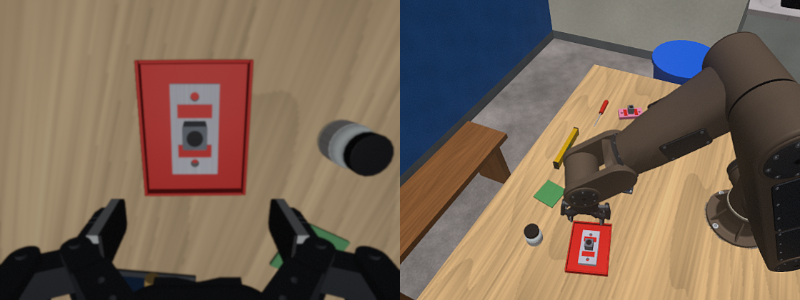

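Red cover lies centred and flat in the tray, released. Next is a look at the body from above, on the way to the green cover.

```bash
python3 - <<'E'
from h import *
plan(.5,.01,.2,100)
E
```

```text
t 7.52 tcp [0.4898 0.3377 0.2011] yaw 106.76 F [ 0.2  0.7 -0.5] w 1.002
d [-316.7  -84.7    0.7] w [ 0.16 -0.03  6.76]
```

>>> apply_moves([
  {"dx":-20,"dy":-6,"dz":0,"wx":0,"wy":0,"wz":1,"claw":100},
  {"dx":-55,"dy":-15,"dz":0,"wx":0,"wy":0,"wz":2,"claw":100},
  {"dx":-95,"dy":-25,"dz":0,"wx":0,"wy":0,"wz":3,"claw":100},
  {"dx":-135,"dy":-36,"dz":0,"wx":0,"wy":0,"wz":4,"claw":100},
  {"dx":-175,"dy":-47,"dz":0,"wx":0,"wy":0,"wz":5,"claw":100},
  {"dx":-215,"dy":-58,"dz":0,"wx":0,"wy":0,"wz":6,"claw":100},
  {"dx":-255,"dy":-68,"dz":0,"wx":0,"wy":0,"wz":6.8,"claw":100},
  {"dx":-290,"dy":-77,"dz":0,"wx":0,"wy":0,"wz":6.8,"claw":100},
  {"dx":-317,"dy":-85,"dz":0,"wx":0,"wy":0,"wz":6.8,"claw":100},
  {"dx":-317,"dy":-85,"dz":0,"wx":0,"wy":0,"wz":6.8,"claw":100},
])

```text
t: 8.35
tcp_pos: [0.4991, 0.0055, 0.1984]
ee_rot: [0.645, 0.765, -0.001, -0.001]
ft_force: [0.1, -0.0, -0.6]
width: 1.001
```

>>> apply_moves([
  {"dx":0,"dy":0,"dz":0,"wx":0,"wy":0,"wz":0,"claw":100},
  {"dx":0,"dy":0,"dz":0,"wx":0,"wy":0,"wz":0,"claw":100},
])

```text
t: 8.52
tcp_pos: [0.4991, 0.0097, 0.1989]
ee_rot: [0.643, 0.766, -0.0, -0.001]
ft_force: [-0.1, 0.9, 0.4]
width: 1.0
```

```bash
python3 - <<'E'
from h import *
o=get_obs();plan(.5,.034,.2,100,o)
c=camera('wrist');cv2.imwrite('pics/w4.png',c['color'][:,:,::-1])
np.save('w4.npy',dict(c=c,o=o),allow_pickle=True)
for a,ce,m in blobs(c['color'],'orange',200):
    ys,xs=np.nonzero(m);P=p2w(c,np.c_[xs,ys],.045,o)[:,:2];print(a,ce,(P.min(0)+P.max(0))/2,np.ptp(P,axis=0))
u=w2p(c,[[.5,.034,.04]],o)[0].astype(int);print(u)
im=c['color'][max(u[1]-100,0):u[1]+100,max(u[0]-130,0):u[0]+130,::-1]
print(max(u[1]-100,0),max(u[0]-130,0));cv2.imwrite('pics/w4c.png',cv2.resize(im,None,fx=3,fy=3,interpolation=cv2.INTER_CUBIC))
E
```

```text
t 8.52 tcp [0.4991 0.0097 0.1989] yaw 99.92 F [-0.1  0.9  0.4] w 1.0
d [23.8  5.  -1.1] w [-0.1  -0.03 -0.08]
[283 165]
65 153
```

View pics/w4c.png

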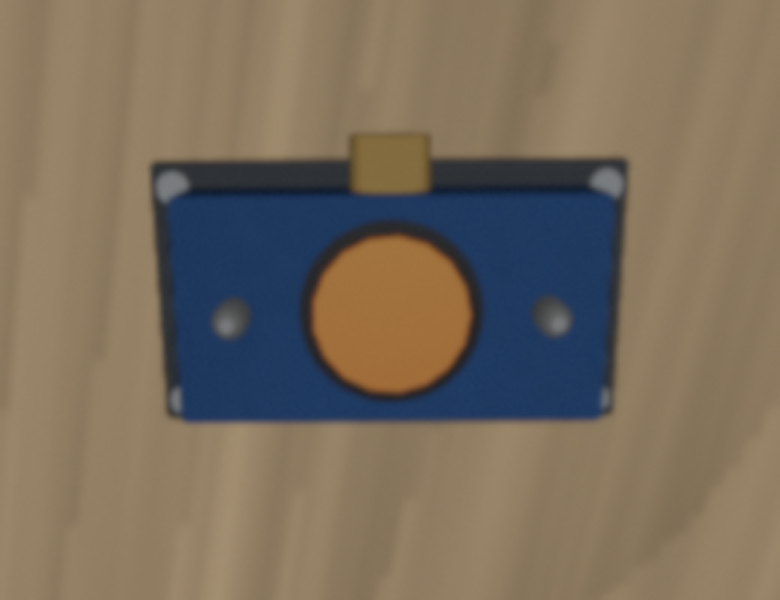

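The crop shows the top face corners at (170,193), (617,193), (603,420) and (178,420). The seal is at (392,315) and the dowels at (230,319) and (553,317), all in crop pixels.

```bash
python3 - <<'E'
from h import *
D=np.load('w4.npy',allow_pickle=True).item();c,o=D['c'],D['o']
h=cv2.cvtColor(c['color'],cv2.COLOR_RGB2HSV).astype(int);print(h[65+105,153+130],h[65+100,153+75],h[65+55,153+100])
m=(h[...,0]>5)&(h[...,0]<18)&(h[...,1]>150)&(h[...,2]>120);m[:115]=0;m[230:]=0
ys,xs=np.nonzero(m);(e)=cv2.fitEllipse(max(cv2.findContours(m.astype(np.uint8),0,1)[0],key=len));print(e)
P=p2w(c,np.c_[xs,ys],.045,o)[:,:2];print('seal',P.mean(0),cv2.minEnclosingCircle((P*1000).astype(np.float32)))
b=((h[...,0]>100)&(h[...,0]<125)&(h[...,1]>150)&(h[...,2]>60)).astype(np.uint8)
n,l,s,ce=cv2.connectedComponentsWithStats(b);i=1+np.argmax(s[1:,4]);ys,xs=np.nonzero(l==i)
P=p2w(c,np.c_[xs,ys],.04,o)[:,:2];r=cv2.minAreaRect((P*1000).astype(np.float32));print('block',r)
# dowel blobs: bright non-blue, check vs model after yaw
a=np.radians(r[2] if r[1][0]>r[1][1] else r[2]-90);ct=np.array(r[0])/1000
for s_ in(-1,1):
  for z in(.04,.058):
    p=np.r_[ct+s_*.046*np.array([np.cos(a),np.sin(a)]),z];u=w2p(c,p,o)[0];print(s_,z,u.round(1),((u-[153,65])*3+1).round())
E
```

```text
[ 15 160 161] [111  64  76] [108  24  54]
((283.04827880859375, 169.23634338378906), (50.78486251831055, 51.164833068847656), 65.0443344116211)
seal [0.50004738 0.03142291] ((500.0119934082031, 30.93846321105957), 22.78568458557129)
block ((499.6929626464844, 32.34238052368164), (127.02732849121094, 65.85945892333984), 9.937177658081055)
-1 0.04 [230.6 167.2] [234. 308.]
-1 0.058 [227.8 171.3] [226. 320.]
1 0.04 [334.9 167.2] [547. 308.]
1 0.058 [338.3 171.2] [557. 320.]
```

```bash
python3 - <<'E'
from h import *
plan(.442,-.282,.2,77)
E
```

```text
t 8.57 tcp [0.4992 0.0102 0.1991] yaw 99.98 F [-0.1  0.6  0.1] w 0.997
d [-277.8 -107.    -0.9] w [-9.000e-02 -1.000e-02  2.298e+01]
```

>>> apply_moves([
  {"dx":-19,"dy":-7,"dz":0,"wx":0,"wy":0,"wz":2,"claw":100},
  {"dx":-50,"dy":-19,"dz":0,"wx":0,"wy":0,"wz":6,"claw":100},
  {"dx":-85,"dy":-33,"dz":0,"wx":0,"wy":0,"wz":10,"claw":100},
  {"dx":-122,"dy":-47,"dz":0,"wx":0,"wy":0,"wz":14,"claw":100},
  {"dx":-160,"dy":-62,"dz":0,"wx":0,"wy":0,"wz":18,"claw":100},
  {"dx":-197,"dy":-76,"dz":0,"wx":0,"wy":0,"wz":22,"claw":100},
  {"dx":-234,"dy":-90,"dz":0,"wx":0,"wy":0,"wz":23,"claw":100},
  {"dx":-265,"dy":-102,"dz":0,"wx":0,"wy":0,"wz":23,"claw":100},
  {"dx":-278,"dy":-107,"dz":0,"wx":0,"wy":0,"wz":23,"claw":100},
  {"dx":-278,"dy":-107,"dz":0,"wx":0,"wy":0,"wz":23,"claw":100},
])

```text
t: 9.4
tcp_pos: [0.4422, -0.2843, 0.1993]
ee_rot: [0.783, 0.622, -0.0, -0.0]
ft_force: [-0.1, 0.5, -0.1]
width: 1.004
```

>>> apply_moves([
  {"dx":0,"dy":0,"dz":0,"wx":0,"wy":0,"wz":0,"claw":100},
  {"dx":0,"dy":0,"dz":0,"wx":0,"wy":0,"wz":0,"claw":100},
])

```text
t: 9.57
tcp_pos: [0.4426, -0.2811, 0.1997]
ee_rot: [0.782, 0.623, 0.0, -0.0]
ft_force: [-0.7, 0.9, -0.4]
width: 1.002
```

```bash
python3 - <<'E'
from h import *
o=get_obs();plan(.442,-.282,.2,77,o)
c=camera('wrist');cv2.imwrite('pics/w5.png',c['color'][:,:,::-1]);np.save('w5.npy',dict(c=c,o=o),allow_pickle=True)
R_=[]
for a,ce,m in blobs(c['color'],'green',100):
    ys,xs=np.nonzero(m);P=p2w(c,np.c_[xs,ys],.018,o)[:,:2];r=cv2.minAreaRect((P*1000).astype(np.float32));R_.append(r)
    print(a,ce.round(),r)
A,B=[np.array(r[0]) for r in R_[:2]];print((A+B)/2,np.linalg.norm(A-B),np.degrees(np.arctan2(*(A-B)[::-1])))
E
```

```text
t 9.57 tcp [ 0.4426 -0.2811  0.1997] yaw 77.04 F [-0.7  0.9 -0.4] w 1.002
d [-1.  -0.4 -0.3] w [-0.03 -0.03  0.04]
725 [281. 160.] ((451.516845703125, -258.3404541015625), (15.048219680786133, 43.15995788574219), 71.32450866699219)
380 [274. 218.] ((433.6968688964844, -311.0209655761719), (14.956096649169922, 43.13481140136719), 71.24176025390625)
[ 442.6068573  -284.68070984] 55.6128390087726 71.31111770787766
```

View pics/w5.png

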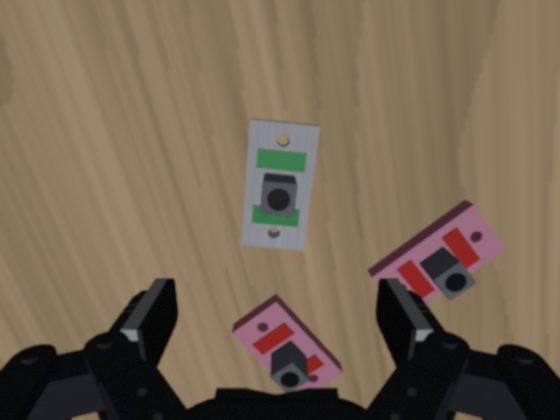

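Green cover: tags at (281,160) and (274,218), holes at (283,140) and (274,232). The pink covers are more than 100 mm away from the neck.

```bash
python3 - <<'E'
from h import *
D=np.load('w5.npy',allow_pickle=True).item();c,o=D['c'],D['o']
P=p2w(c,[[283.3,140],[274,232]],.018,o);print(P.mean(0),np.linalg.norm(P[0]-P[1]),np.degrees(np.arctan2(*(P[0]-P[1])[1::-1])))
plan(.4425,-.2855,.06,71.3)
E
```

```text
[ 0.44335422 -0.28400085  0.018     ] 0.09171160643410323 71.49968972842007
t 9.62 tcp [ 0.4427 -0.2811  0.1998] yaw 77.07 F [-0.4  0.8  0.6] w 0.994
d [ -4.4   0.9 139.8] w [-0.02 -0.02  5.77]
```

>>> apply_moves([
  {"dx":-3,"dy":1,"dz":30,"wx":0,"wy":0,"wz":3,"claw":100},
  {"dx":-3,"dy":1,"dz":65,"wx":0,"wy":0,"wz":5.7,"claw":100},
  {"dx":-3,"dy":1,"dz":100,"wx":0,"wy":0,"wz":5.7,"claw":100},
  {"dx":-3,"dy":1,"dz":125,"wx":0,"wy":0,"wz":5.7,"claw":100},
  {"dx":-3,"dy":1,"dz":135,"wx":0,"wy":0,"wz":5.7,"claw":100},
  {"dx":-3,"dy":1,"dz":135,"wx":0,"wy":0,"wz":5.7,"claw":100},
  {"dx":-3,"dy":1,"dz":135,"wx":0,"wy":0,"wz":5.7,"claw":100},
])

```text
t: 10.2
tcp_pos: [0.4431, -0.2855, 0.0655]
ee_rot: [0.812, 0.583, 0.0, 0.0]
ft_force: [-0.8, -0.2, 0.1]
width: 1.003
```

```bash
python3 - <<'E'
from h import *
plan(.443,-.2843,.027,71.4)
E
```

```text
t 10.2 tcp [ 0.4431 -0.2855  0.0655] yaw 71.32 F [-0.8 -0.2  0.1] w 1.003
d [ 1.1 -0.5 38.5] w [ 0.01  0.   -0.08]
```

>>> apply_moves([
  {"dx":1,"dy":-0.5,"dz":20,"wx":0,"wy":0,"wz":0,"claw":100},
  {"dx":1,"dy":-0.5,"dz":38,"wx":0,"wy":0,"wz":0,"claw":100},
  {"dx":1,"dy":-0.5,"dz":38,"wx":0,"wy":0,"wz":0,"claw":100},
  {"dx":1,"dy":-0.5,"dz":38,"wx":0,"wy":0,"wz":0,"claw":20},
  {"dx":1,"dy":-0.5,"dz":38,"wx":0,"wy":0,"wz":0,"claw":20},
  {"dx":1,"dy":-0.5,"dz":38,"wx":0,"wy":0,"wz":0,"claw":0},
  {"dx":1,"dy":-0.5,"dz":38,"wx":0,"wy":0,"wz":0,"claw":0},
  {"dx":1,"dy":-0.5,"dz":38,"wx":0,"wy":0,"wz":0,"claw":0},
  {"dx":1,"dy":-0.5,"dz":38,"wx":0,"wy":0,"wz":0,"claw":0},
  {"dx":1,"dy":-0.5,"dz":38,"wx":0,"wy":0,"wz":0,"claw":0},
], grip_force=90)

```text
t: 11.03
tcp_pos: [0.4428, -0.2852, 0.028]
ee_rot: [0.813, 0.583, 0.0, 0.001]
ft_force: [-0.5, 0.6, 10.6]
width: 0.335
```

>>> apply_moves([
  {"dx":0,"dy":0,"dz":0,"wx":0,"wy":0,"wz":0,"claw":0},
  {"dx":0,"dy":0,"dz":-10,"wx":0,"wy":0,"wz":0,"claw":0},
  {"dx":0,"dy":0,"dz":-30,"wx":0,"wy":0,"wz":0,"claw":0},
  {"dx":0,"dy":0,"dz":-60,"wx":0,"wy":0,"wz":0,"claw":0},
  {"dx":0,"dy":0,"dz":-90,"wx":0,"wy":0,"wz":0,"claw":0},
  {"dx":0,"dy":0,"dz":-115,"wx":0,"wy":0,"wz":0,"claw":0},
  {"dx":0,"dy":0,"dz":-130,"wx":0,"wy":0,"wz":0,"claw":0},
  {"dx":0,"dy":0,"dz":-130,"wx":0,"wy":0,"wz":0,"claw":0},
  {"dx":0,"dy":0,"dz":-130,"wx":0,"wy":0,"wz":0,"claw":0},
])

```text
t: 11.78
tcp_pos: [0.4422, -0.2848, 0.1574]
ee_rot: [0.813, 0.583, 0.0, 0.001]
ft_force: [-0.1, -0.2, -3.0]
width: 0.333
```

```bash
python3 - <<'E'
from h import *
print(get_obs()['joint_pos'].round(3));plan(.4999,.0315,.16,10,);plan(.4999,.0315,.16,190)
E
```

```text
[-0.698  0.445  1.883 -0.     0.812 -0.37 ]
t 11.78 tcp [ 0.4422 -0.2848  0.1574] yaw 71.25 F [-0.1 -0.2 -3. ] w 0.333
d [318.  -47.1  -2.8] w [ 8.000e-02 -1.000e-02  6.125e+01]
t 11.78 tcp [ 0.4422 -0.2848  0.1574] yaw 71.25 F [-0.1 -0.2 -3. ] w 0.333
d [318.  -47.1  -2.8] w [ 1.0000e-02  9.0000e-02 -1.1875e+02]
```

>>> apply_moves([
  {"dx":15,"dy":-2,"dz":0,"wx":0,"wy":0,"wz":3,"claw":0},
  {"dx":42,"dy":-6,"dz":0,"wx":0,"wy":0,"wz":9,"claw":0},
  {"dx":75,"dy":-11,"dz":0,"wx":0,"wy":0,"wz":15,"claw":0},
  {"dx":108,"dy":-16,"dz":0,"wx":0,"wy":0,"wz":21,"claw":0},
  {"dx":141,"dy":-21,"dz":0,"wx":0,"wy":0,"wz":27,"claw":0},
  {"dx":174,"dy":-26,"dz":0,"wx":0,"wy":0,"wz":33,"claw":0},
  {"dx":207,"dy":-31,"dz":0,"wx":0,"wy":0,"wz":39,"claw":0},
  {"dx":240,"dy":-36,"dz":0,"wx":0,"wy":0,"wz":45,"claw":0},
  {"dx":265,"dy":-39,"dz":0,"wx":0,"wy":0,"wz":51,"claw":0},
  {"dx":280,"dy":-41,"dz":0,"wx":0,"wy":0,"wz":56,"claw":0},
])

```text
t: 12.62
tcp_pos: [0.4929, -0.004, 0.1553]
ee_rot: [0.991, 0.131, -0.001, -0.0]
ft_force: [-0.4, -0.8, -3.8]
width: 0.332
```

>>> apply_moves([
  {"dx":0,"dy":0,"dz":0,"wx":0,"wy":0,"wz":2,"claw":0},
  {"dx":0,"dy":0,"dz":0,"wx":0,"wy":0,"wz":4,"claw":0},
  {"dx":0,"dy":0,"dz":0,"wx":0,"wy":0,"wz":5,"claw":0},
  {"dx":0,"dy":0,"dz":0,"wx":0,"wy":0,"wz":5,"claw":0},
])

```text
t: 12.95
tcp_pos: [0.493, -0.0065, 0.1557]
ee_rot: [0.996, 0.089, -0.001, -0.0]
ft_force: [-0.1, 0.5, -3.7]
width: 0.33
```

```bash
python3 - <<'E'
from h import *
plan(.4999,.0315,.13,10)
E
```

```text
t 12.95 tcp [ 0.493  -0.0065  0.1557] yaw 10.23 F [-0.1  0.5 -3.7] w 0.33
d [ 13.6 -36.1  25.7] w [-0.03  0.12  0.23]
```

>>> apply_moves([
  {"dx":5,"dy":-12,"dz":10,"wx":0,"wy":0,"wz":0.2,"claw":0},
  {"dx":13.5,"dy":-30,"dz":25,"wx":0,"wy":0,"wz":0.2,"claw":0},
  {"dx":13.5,"dy":-36,"dz":40,"wx":0,"wy":0,"wz":0.2,"claw":0},
  {"dx":13.5,"dy":-36,"dz":45,"wx":0,"wy":0,"wz":0.2,"claw":0},
  {"dx":13.5,"dy":-36,"dz":45,"wx":0,"wy":0,"wz":0.2,"claw":0},
  {"dx":13.5,"dy":-36,"dz":45,"wx":0,"wy":0,"wz":0.2,"claw":0},
])

```text
t: 13.45
tcp_pos: [0.5003, 0.0307, 0.1118]
ee_rot: [0.996, 0.088, -0.0, 0.0]
ft_force: [-0.2, 0.8, -2.9]
width: 0.33
```

```bash
python3 - <<'E'
from h import *
o=get_obs();plan(.4999,.0315,.13,10,o)
c=camera('wrist');np.save('w6.npy',dict(c=c,o=o),allow_pickle=True)
cv2.imwrite('pics/w6.png',c['color'][:,:,::-1])
E
```

```text
t 13.45 tcp [0.5003 0.0307 0.1118] yaw 10.06 F [-0.2  0.8 -2.9] w 0.33
d [ -0.3  -0.8 -18.2] w [-0.    0.05  0.06]
```

View pics/w6.png

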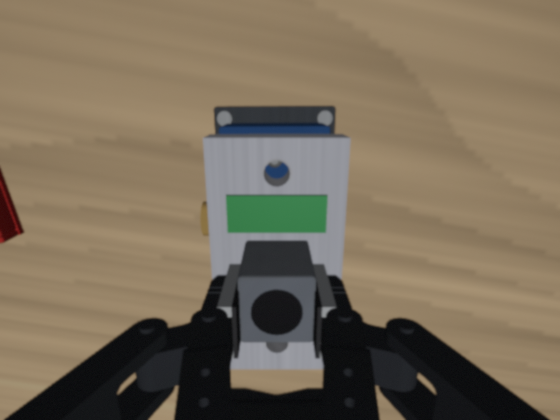

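Wrist view: the cover is held square over the body. Its hole is at (276,173), the base-plate far edge is at row 107, and the bolts are at (224,118) and (325,118). Next I work out the relative offset.

```bash
python3 - <<'E'
from h import *
D=np.load('w6.npy',allow_pickle=True).item();c,o=D['c'],D['o']
Rc=R.from_quat(o['ee_rot']);T=lambda P:(Rc.inv().apply(P-o['tcp_pos'])*1000).round(2)
zt=o['tcp_pos'][2]-.0095
a,ce,m=max(blobs(c['color'],'green',200),key=lambda b:b[0]);ys,xs=np.nonzero(m)
P=T(p2w(c,np.c_[xs,ys],zt,o))[:,:2];print('tag',cv2.minAreaRect(P.astype(np.float32)))
g=cv2.cvtColor(c['color'],cv2.COLOR_RGB2GRAY)
# hole subpixel: dark-region ellipse
roi=g[155:190,258:296];mm=(roi<120).astype(np.uint8);cn=max(cv2.findContours(mm,0,1)[0],key=cv2.contourArea);e=cv2.fitEllipse(cn);u=np.array(e[0])+[258,155];print(u,e[1],'hole',T(p2w(c,u,zt,o)))
print('edge corners z top',T(p2w(c,[[205,136.5],[349,136.5]],zt,o)))
# body: model projections
for yaw,cx,cy in((10,.4999,.0315),):
    a=np.radians(yaw);M=np.array([[np.cos(a),-np.sin(a)],[np.sin(a),np.cos(a)]])
    f=lambda x,y,z:w2p(c,np.r_[M@[x,y]+[cx,cy],z],o)[0].round(1)
    print('plate far',f(.075,.042,.008),f(.075,-.042,.008),'block far',f(.064,.034,.04),f(.064,-.034,.04),'dowel',f(.046,0,.058),f(.046,0,.04))
for r in (100,110,118,126,130,133): print(r,g[r,205:230],g[r,325:345])
print('col275',g[98:142,240],g[98:142,310])
cv2.imwrite('pics/w6c.png',cv2.resize(c['color'][95:205,195:360,::-1],None,fx=4.5,fy=4.5,interpolation=cv2.INTER_CUBIC))
E
```

```text
tag ((28.230865478515625, 0.5654067993164062), (17.21941566467285, 45.32342529296875), 0.05029992386698723)
[276.39926529 173.37894058] (24.51526641845703, 25.827478408813477) hole [[47.37  0.66  9.46]]
edge corners z top [[ 63.72 -30.42   9.45]
 [ 63.68  32.3    9.45]]
plate far [212.8 105.9] [335.5 105.9] block far [217.9 125.8] [330.  125.8] dowel [273.8 160.4] [274.  155.5]
100 [132 132 133 132 132 132 132 132 132 132 132 132 132 133 132 132 133 132
 132 132 132 132 132 132 132] [130 130 130 131 131 131 131 132 131 131 132 132 132 132 132 132 132 132
 132 133]
110 [135 135 135 134 134 134 133 127 106  77  56  53  54  53  56  61  67  74
  77  79  77  72  65  59  54] [ 92  92  86  76  67  58  54  53  55  66  92 114 126 129 129 130 130 130
 130 130]
118 [139 138 139 139 139 139 139 137 124  94  68  81 108 123 128 127 128 128
 129 129 129 130 131 129 126] [129 129 130 130 128 124 115  95  73  74  99 120 129 129 130 129 129 129
 129 129]
126 [142 142 142 142 142 142 142 141 132 108  76  58  54  53  57  62  71  72
  65  55  47  43  41  42  41] [ 55  62  65  61  56  52  52  54  60  81 104 122 128 128 129 129 130 128
 129 128]
130 [142 143 143 143 143 143 143 142 139 124  90  60  52  53  54  55  56  56
  55  57  55  57  56  56  55] [ 57  57  56  55  52  50  51  54  64  87 110 124 129 130 129 129 129 129
 128 129]
133 [142 141 139 137 133 131 128 129 126 115  89  66  62  62  62  63  64  65
  64  64  63  64  64  64  64] [ 65  65  66  66  62  60  63  63  69  85 103 111 114 114 115 113 114 117
 120 124]
col275 [131 130 131 131 131 132 128 113  89  63  53  51  51  53  52  51  51  52
  53  51  52  51  52  51  45  38  30  33  42  51  55  56  56  56  59  64
  72  79  91 114 135 147 150 150] [130 130 130 130 130 129 123 105  79  58  54  53  53  53  53  52  53  53
  53  53  53  53  53  50  42  36  30  36  45  54  56  56  55  56  59  66
  73  80  91 114 135 146 150 151]
```

View pics/w6c.png

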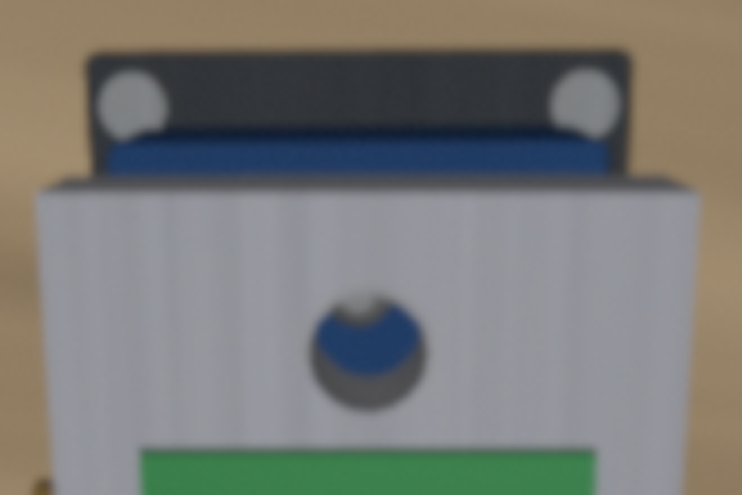

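The dowel tip shows through the hole about 1.5 px to its left, which agrees with the offset from the model. I correct about (-1.6, -1.0) mm in tool axes and lower to the dowel tapers.

>>> apply_moves([
  {"dx":-1.6,"dy":-1,"dz":8,"wx":0,"wy":0,"wz":0,"claw":0},
  {"dx":-1.6,"dy":-1,"dz":16,"wx":0,"wy":0,"wz":0,"claw":0},
  {"dx":-1.6,"dy":-1,"dz":22,"wx":0,"wy":0,"wz":0,"claw":0},
  {"dx":-1.6,"dy":-1,"dz":24,"wx":0,"wy":0,"wz":0,"claw":0},
  {"dx":-1.6,"dy":-1,"dz":24,"wx":0,"wy":0,"wz":0,"claw":0},
  {"dx":-1.6,"dy":-1,"dz":24,"wx":0,"wy":0,"wz":0,"claw":0},
])

```text
t: 14.0
tcp_pos: [0.4987, 0.0319, 0.0877]
ee_rot: [0.996, 0.088, -0.0, 0.0]
ft_force: [0.6, 0.5, -3.4]
width: 0.332
```

```bash
python3 - <<'E'
from h import *
o=get_obs();plan(.4999,.0315,.0675,10,o);print(o['ft_torque'].round(2))
c=camera('wrist');s=camera('side')
u=w2p(s,[[.5,.03,.06]])[0].astype(int)
A=cv2.resize(c['color'][95:205,195:360],(600,400),interpolation=cv2.INTER_CUBIC)
cv2.imwrite('pics/w7.png',A[:,:,::-1])
E
```

```text
t 14.0 tcp [0.4987 0.0319 0.0877] yaw 10.05 F [ 0.6  0.5 -3.4] w 0.332
d [ 1.1  0.6 20.2] w [0.   0.02 0.05]
[-0.    0.02  0.01]
```

View pics/w7.png

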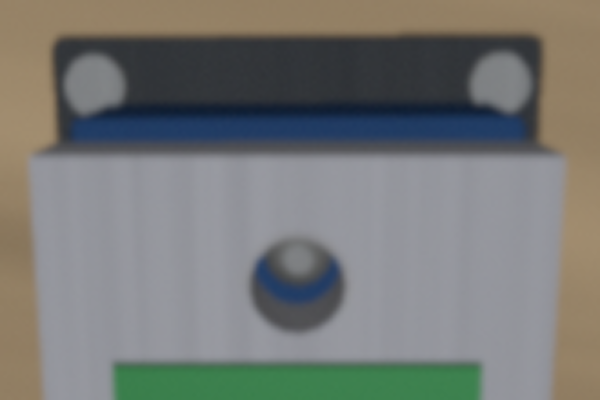

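Dowel tip at (298,262) is centred under the hole (297,285), with a row offset that matches parallax. Lowering on.

>>> apply_moves([
  {"dx":0,"dy":0,"dz":4,"wx":0,"wy":0,"wz":0,"claw":0},
  {"dx":0,"dy":0,"dz":8,"wx":0,"wy":0,"wz":0,"claw":0},
  {"dx":0,"dy":0,"dz":11,"wx":0,"wy":0,"wz":0,"claw":0},
  {"dx":0,"dy":0,"dz":13,"wx":0,"wy":0,"wz":0,"claw":0},
  {"dx":0,"dy":0,"dz":13,"wx":0,"wy":0,"wz":0,"claw":0},
  {"dx":0,"dy":0,"dz":13,"wx":0,"wy":0,"wz":0,"claw":0},
])

```text
t: 14.6
tcp_pos: [0.4986, 0.032, 0.0747]
ee_rot: [0.996, 0.088, -0.0, 0.0]
ft_force: [-0.3, -0.8, -3.1]
width: 0.336
```

>>> apply_moves([
  {"dx":0,"dy":0,"dz":1.5,"wx":0,"wy":0,"wz":0,"claw":0},
  {"dx":0,"dy":0,"dz":3,"wx":0,"wy":0,"wz":0,"claw":0},
  {"dx":0,"dy":0,"dz":4.5,"wx":0,"wy":0,"wz":0,"claw":0},
  {"dx":0,"dy":0,"dz":6,"wx":0,"wy":0,"wz":0,"claw":0},
  {"dx":0,"dy":0,"dz":6,"wx":0,"wy":0,"wz":0,"claw":0},
  {"dx":0,"dy":0,"dz":6,"wx":0,"wy":0,"wz":0,"claw":0},
])

```text
t: 15.1
tcp_pos: [0.4988, 0.032, 0.0691]
ee_rot: [0.996, 0.088, 0.0, 0.0]
ft_force: [-2.7, -0.7, 6.3]
width: 0.338
```

>>> apply_moves([
  {"dx":0,"dy":0,"dz":0.8,"wx":0,"wy":0,"wz":0,"claw":0},
  {"dx":0,"dy":0,"dz":1.5,"wx":0,"wy":0,"wz":0,"claw":0},
  {"dx":0,"dy":0,"dz":1.5,"wx":0,"wy":0,"wz":0,"claw":0},
  {"dx":0,"dy":0,"dz":1.5,"wx":0,"wy":0,"wz":0,"claw":0},
])

```text
t: 15.43
tcp_pos: [0.4989, 0.032, 0.068]
ee_rot: [0.996, 0.088, 0.001, 0.0]
ft_force: [-1.9, -0.2, 11.4]
width: 0.335
```

>>> apply_moves([
  {"dx":0,"dy":0,"dz":0.7,"wx":0,"wy":0,"wz":0,"claw":0},
  {"dx":0,"dy":0,"dz":1.2,"wx":0,"wy":0,"wz":0,"claw":0},
  {"dx":0,"dy":0,"dz":1.2,"wx":0,"wy":0,"wz":0,"claw":0},
  {"dx":0,"dy":0,"dz":1.2,"wx":0,"wy":0,"wz":0,"claw":0},
])

```text
t: 15.77
tcp_pos: [0.4989, 0.032, 0.068]
ee_rot: [0.996, 0.088, 0.001, 0.0]
ft_force: [-6.8, -0.7, 29.5]
width: 0.331
```

>>> apply_moves([
  {"dx":0,"dy":0,"dz":0,"wx":0,"wy":0,"wz":0,"claw":0},
  {"dx":0,"dy":0,"dz":0,"wx":0,"wy":0,"wz":0,"claw":0},
  {"dx":0,"dy":0,"dz":0,"wx":0,"wy":0,"wz":0,"claw":0},
  {"dx":0,"dy":0,"dz":0,"wx":0,"wy":0,"wz":0,"claw":0},
])

```text
t: 16.1
tcp_pos: [0.4989, 0.0319, 0.068]
ee_rot: [0.996, 0.088, 0.001, 0.0]
ft_force: [-6.9, 0.0, 29.5]
width: 0.337
```

```bash
python3 - <<'E'
from h import *
o=get_obs();print(o['tcp_pos'].round(4),o['ft_force'].round(1),o['ft_torque'].round(2),o['joint_vel'].round(3),o['width'])
c=camera('wrist');s=camera('scene')
A=cv2.resize(c['color'][95:205,195:360],(390,300),interpolation=cv2.INTER_CUBIC)
u=w2p(s,[[.5,.034,.05],[.49,.337,.02]]);x,y=u.mean(0).astype(int)
B=cv2.resize(s['color'][y-52:y+53,x-70:x+70],(400,300),interpolation=cv2.INTER_CUBIC)
cv2.imwrite('pics/w8.png',np.hstack([A,B])[:,:,::-1])
E
```

```text
[0.4989 0.0319 0.068 ] [-6.9  0.  29.5] [ 0.14  1.35 -0.01] [-0.001 -0.001 -0.002 -0.001  0.    -0.001] 0.33664486488037487
```

View pics/w8.png

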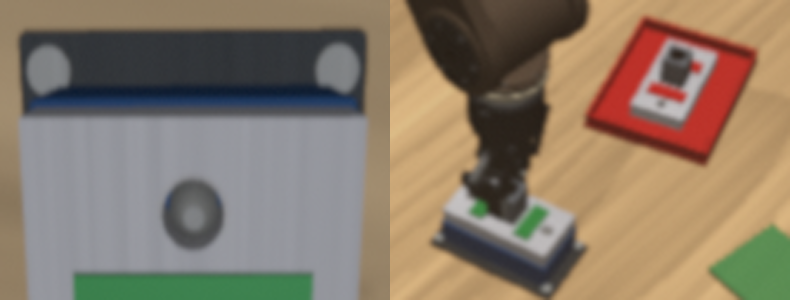

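The dowel fills the hole, the plate lies flush on the body, the red cover lies flat in the tray, and forces are steady. Handing in.

```bash
python3 -c "
from rig import *
print(close_job()); o=get_obs(); print(o['t'],o['tcp_pos'],o['ft_force'],o['width'])"
```

```text
the job is handed in; nothing more can be done
None
the job is handed in; nothing more can be done
```

The job is done and handed in at about 16 s of the 54 s allowed; the hand-in reported no verdict.

- **Red cover:** it was set down centred in the reject tray. It touched the floor at about +3 N and was then released. The last picture shows it flat and untouched.
- **Green cover:** it went onto both dowels with no contact force on the way down, then was pressed flush. The tool stopped hard at z = 0.068 m, 40 mm above its height when it gripped the cover on the bench, which puts the underside on the parting face.
- **Final hold:** the gripper stayed closed at 90 N set force, with a steady 29.5 N push. I estimate about 22 N of that bears on the body after the seal and the cover's weight.
- **Other objects:** the tile, jar, spirit level, screwdriver and pink look-alikes were not approached. I did not measure their positions again at the end.

**Small residuals at the end:** there was a side force of about -7 N in x and a moment of 1.35 N·m about y, most likely from light dowel contact or arm flex under the push. The tool's tilt read about 0.002 rad. The wrist camera's measurements differed from each other by about 0.5 mm, within the holes' clearance.

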